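# Index the polishing-wheel carousel to the green wheel

## Task

Turn the wheel carousel, the round table with the upright black handle, by one station, whichever way brings the green polishing wheel to the red pointer on the base. Leave the carousel clicked in and still, with the green wheel lying flat on its post at the pointer, and let go.

Things in the scene. Friction and masses are not known exactly. Their poses are not given: they have to be found in the camera images.
- carousel_base: Fixed base of the carousel; origin on its vertical axis at table height, z up; +x points to the red pointer block (138-166 mm from the axis, 55 mm high). The disc is 244 mm across, its top 50 mm above the table, with 6 stations 60 degrees apart, 85 mm from the axis: 5 posts (15 mm diameter, 28 mm tall) with a loose wheel each, and the handle. Grey, brown, white and black wheels just ride along.
- carousel (a joint): Angle of the carousel disc on its base, rad; 0 at the start, growing anticlockwise seen from above; stops at -2.2 and 2.2. Clicks in every 60 degrees (0, 1.047, -1.047 ...): a detent pulls the disc to the nearest station with up to 0.16 N m, so that about 2 N at the handle moves it over the hump half-way between stations.
- handle (a point): Centre of the handle's grip, 110 mm above the table and 95 mm from the axis, opposite the pointer at joint 0; it goes round with the disc. The grip is an upright black cylinder, 24 mm diameter, 83 to 135 mm above the table, on a thin steel stem; it does not spin. Take it from above. Wheel tops are 72 mm, posts 78 mm, the hub in the middle 72 mm above the table.
- green_wheel (a point): Centre of the green polishing wheel, a ring of 64 mm outer and 22 mm hole diameter, 22 mm thick, lying loosely over its post on the disc with 3 to 4 mm play either way; its centre is 61 mm above the table, z up. At the start it is at the station next to the pointer, 60 degrees to one side or the other.
Things that resemble listed ones, but are neither listed nor needed, are in the scene too. Of the things that look like the part that bears green_wheel, the largest one is meant.

How it is judged (in metres and radians):
At the end, for the whole second after the job is handed in: The carousel rests one station (60 degrees, within 0.15 rad) from its start, slower than 0.05 rad/s; the green wheel lies flat (within 0.17 rad, centre 55 to 67 mm above the table) at the red pointer, 65 to 105 mm from the axis along the base's x and within 18 mm sideways ((value of joint carousel between 0.897198 and 1.1972 rad or value of joint carousel between -1.1972 and -0.897198 rad) and velocity of joint carousel between -0.05 and 0.05 rad/s and x of green_wheel in the frame of carousel_base between 0.065 and 0.105 m and y of green_wheel in the frame of carousel_base between -0.018 and 0.018 m and z of green_wheel in the frame of carousel_base between 0.055 and 0.067 m and angle between green_wheel's own z axis and vertical below 0.17 rad); the robot touches nothing.
It also fails if it takes over 32 s, if anything falls off the work surface, if the arm or the gripper's body presses on something with over 40 N, if the wrist force passes 120 N, or if a joint passes its speed limit or range.

## Robot

A 6-joint arm with a two-finger parallel gripper is mounted at the origin on the work surface. World frame = base frame: x ahead of the robot, y to its left, z up, the work surface at z = 0. Lengths are in mm, angles in degrees, forces in N, time in s.
With the tool pointing down it reaches from about 300 to 850 mm from the base axis. Payload 4.2 kg.
Tool frame: the origin (TCP) lies at the very end of the fingers, on their centre line; the grasp point (between the pads) lies 19 mm behind it; z points along the fingers, y is the line along which they close (so a half turn about z gives the same grasp; the last joint's range is limited). The gripper opens to 91 mm and grips with 3 to 60 N. Pads are 32 mm wide; open, the fingers measure 118 mm over their backs; the gripper's body (76 mm by 178 mm) begins 60 mm behind the grasp point.
Start: joints at [-74.141, 18.312, 89.639, -0, 72.044, -1.146], TCP at [168.168, -549.875, 213.976] pointing down, gripper open.
Joint ranges: [-177.97, 177.97], [-48.28, 115.42], [12.27, 149.76], [-77.06, 257.06], [2.81, 150.46], [-146.56, 146.56]. Speed limits (degrees/s): [147.25, 147.25, 180, 180, 180, 180].

## Interface

Orientations are given as [roll, pitch, yaw] about the fixed x, y, z axes, in that order (R = Rz(yaw) Ry(pitch) Rx(roll)).
In Python, from workcell import env, eyes gives the robot as it stands.
- The arm moves only by the tool send_rows, never from a script. Its argument "targets" is text: rows parted by semicolons, each of 7 numbers parted by spaces: the shift along the tool's x, y, z in m, then the turn, a rotation vector about the tool's x, y, z in degrees, then the opening in per cent of the stroke, from 0 (shut) to 100 (fully open). A call has 1 to 12 rows; each row is the pose to reach, as a shift and turn from the pose commanded when the call began, along the tool's axes at that moment; what a row does not reach only later rows make up. A row lasts 1/12 s, in which the tool goes at most 41.7 mm and 7.16 degrees, less where a joint would pass 70% of its speed; a pose out of reach is approached as far as the arm can. A call with a gripper value outside its range is refused whole. The fingers move at their own pace and stop on an object; "grip_force" is the grip in N (left out, the last holds). Time passes only in rows, so rows that repeat a pose let the fingers close. It gives the time, the measured TCP pose, the force, the opening and the grip force at its end, in the units of the state.
- env.state(): the state, without advancing time (a new reading comes with each control period).
- eyes.grab_frame(name): name is "side" or "top" or "wrist"; returns a dict with "image" (400x640x3 uint8, blue, green, red), "fovy" (degrees; the focal length in pixels is half the picture's height over the tangent of half this angle, whatever the lens; pixels are square), "cx", "cy" (the principal point, pixels), "eye" and "attitude" of the camera in the world. Camera axes: x right, y up, looking along -z (the intrinsics and any distortion apply to the point x, -y, -z); pixel columns grow to the right and rows downward; lengths in mm; the calibration is good to about 2 mm. A picture is of the moment at which its call begins. There is no depth.
- env.job_done(): hands the job in; it is judged then, once.
The state is a dict: "time_s": time; "qpos": joint angles; "qvel": joint speeds; "effort": joint torques, N m; "ee_pos": TCP position; "ee_rot": TCP orientation; "force": force on the tool from outside, world axes, zero at the start; "torque": the same for the moment, N m; "gripper_width": finger opening in mm; "gripper_force": force on a finger pad.
Only numpy, scipy, OpenCV 4.12 (cv2) and the standard library are available. Lean on these libraries where they do the work, as an engineer would, in place of code of your own. Each camera call takes 0.05 s, during which the arm holds its last target. There are 200 camera calls.

## Working session

There is one attempt and no reset: what is moved stays moved. The work goes in short steps, Python scripts to look and compute and a tool call to move; the robot and the scene stay as the last step left them, time stands still between calls to the robot, and variables do not carry over. Pictures are saved under pics/ and viewed, at most 10 in all, crops included, and the job is handed in when it is done.

Besides the shell and the picture viewer there is one more tool, called after "Request:" as name(argument=value, ...), one argument or row to a line, values as JSON. send_rows: Moves the arm, as the interface text tells. Its arguments: {"type":"object","properties":{"targets":{"type":"string"},"grip_force":{"type":"number"}},"required":["targets"]}

```bash
mkdir -p pics; python3 - <<'E'
from workcell import env, eyes
import cv2,numpy as np
s=env.state();print(s['time_s'],s['ee_pos'],s['ee_rot'],s['gripper_width'])
for n in("top","side"):
    f=eyes.grab_frame(n);cv2.imwrite(f'pics/{n}0.png',f['image'])
    print({k:v for k,v in f.items() if k!='image'})
E
```

```text
0.0 [ 168.00390617 -549.36334544  213.12101082] [-1.79897438e+02 -8.81923472e-04  1.70037162e+01] 91.49651343932587
{'fovy': 48.35879222516001, 'cx': 314.53302122726615, 'cy': 199.42949460227774, 'eye': array([531.7933208 ,  52.86254566, 868.63558956]), 'attitude': array([  2.88765698,  -0.56145164, -91.21144091])}
{'fovy': 54.033931472177905, 'cx': 328.38396048965143, 'cy': 201.09360495662125, 'eye': array([ 354.34792126, -291.24460467,  596.85961939]), 'attitude': array([ 38.83975264,  -0.48675018, -29.8670432 ])}
```

View pics/top0.png

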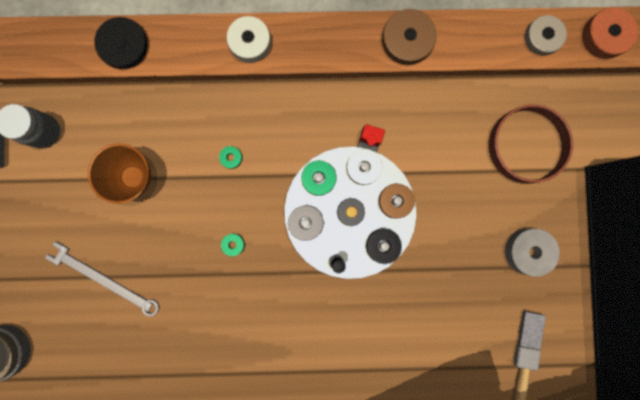

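View pics/side0.png

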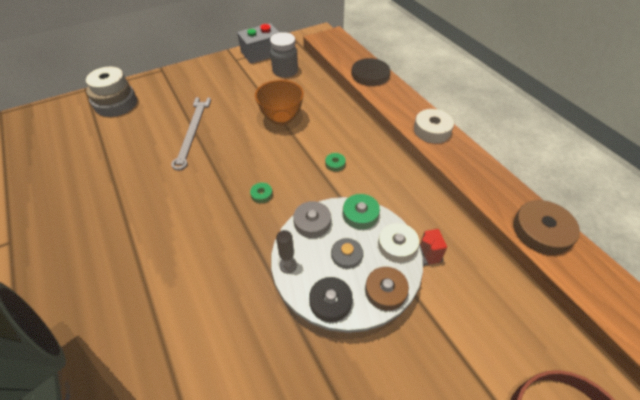

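The top view shows the carousel hub at (351,212), the red pointer at (372,135) and the handle at (338,264).

Candidates for green:
- The large ring on the disc at (319,177).
- Small loose green rings at (231,157) and (232,245), which are decoys.

Candidates for the handle: the upright black cylinder at (338,264), or the black wheel at (384,246), which I rule out. I choose the ring on the disc and the upright cylinder. Green lies anticlockwise of the pointer, so the turn is clockwise, to −60°.

```bash
cat > h.py <<'E'
import numpy as np,cv2
from scipy.spatial.transform import Rotation as R
def ray(f,u,v):
    F=200/np.tan(np.radians(f['fovy']/2))
    d=R.from_euler('xyz',f['attitude'],degrees=True).apply([(u-f['cx'])/F,-(v-f['cy'])/F,-1])
    return np.array(f['eye']),d
def plane(f,u,v,z):
    e,d=ray(f,u,v);return e+d*(z-e[2])/d[2]
def tri(a,b):
    (e,d),(g,h)=a,b
    s=np.linalg.lstsq(np.c_[d,-h],g-e,rcond=None)[0]
    p,q=e+s[0]*d,g+s[1]*h
    return (p+q)/2,np.linalg.norm(p-q)
def blobs(m,amin=15):
    n,_,st,c=cv2.connectedComponentsWithStats(m.astype('uint8'))
    return [(c[i].round(1),st[i].tolist()) for i in range(1,n) if st[i,4]>=amin]
def green(im):
    h=cv2.cvtColor(im,cv2.COLOR_BGR2HSV);return (abs(h[...,0].astype(int)-70)<20)&(h[...,1]>120)&(h[...,2]>50)
def red(im):
    b,g,r=[im[...,i].astype(int) for i in range(3)];return (r>150)&(g<50)&(b<50)
def yellow(im):
    h=cv2.cvtColor(im,cv2.COLOR_BGR2HSV);return (abs(h[...,0].astype(int)-20)<8)&(h[...,1]>120)&(h[...,2]>120)
E
python3 - <<'E'
from workcell import env,eyes
from h import *
fs={n:eyes.grab_frame(n) for n in('top','side')}
for n,f in fs.items():
    im=f['image']
    print(n,'green',blobs(green(im)),'\n red',blobs(red(im)))
    u,v=(351,212) if n=='top' else (347,250)
    m=np.zeros(im.shape[:2],bool);m[v-12:v+12,u-12:u+12]=1
    print(' hub',blobs(yellow(im)&m,4))
    g=im.max(2)<45;m[:]=0
    if n=='top':m[245:280,322:355]=1
    else:m[225:275,270:300]=1
    print(' handle',blobs(g&m,8))
t=fs['top']['image'][235:290,310:365];s=fs['side']['image'][220:275,265:320]
cv2.imwrite('pics/c.png',cv2.resize(np.hstack([t,s]),None,fx=7,fy=7,interpolation=cv2.INTER_NEAREST))
E
```

```text
top green [(array([230.2, 156.9]), [220, 147, 22, 21, 307]), (array([318.6, 177.5]), [302, 161, 34, 34, 752]), (array([232.3, 244.4]), [222, 234, 22, 22, 321])] 
 red [(array([372.1, 134.8]), [362, 126, 22, 20, 266])]
 hub [(array([351. , 211.4]), [346, 206, 11, 11, 94])]
 handle [(array([336.6, 260.1]), [332, 257, 11, 9, 53])]
side green [(array([251.3,  31.7]), [248, 29, 7, 6, 31]), (array([334.8, 160.3]), [326, 154, 18, 13, 156]), (array([260.6, 191.1]), [251, 184, 20, 15, 200]), (array([360.8, 208.8]), [344, 195, 35, 28, 621])] 
 red [(array([264.9,  27.7]), [262, 26, 7, 4, 23])]
 hub [(array([346.9, 248.4]), [342, 244, 11, 10, 95])]
 handle []
```

View pics/c.png

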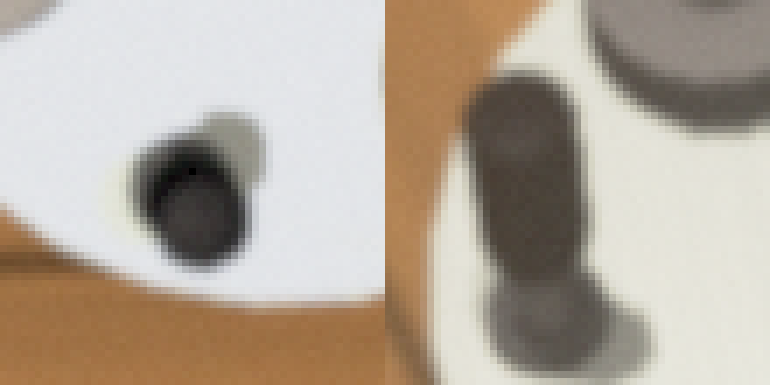

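The crop shows the handle grip as a black upright cylinder. Its top face is at about (339,266) in the top view and (285,236) in the side view.

```bash
python3 - <<'E'
from workcell import env,eyes
from h import *
t=eyes.grab_frame('top');s=eyes.grab_frame('side')
p=lambda u,v,z:plane(t,u,v,z)
q=lambda u,v,z:plane(s,u,v,z)
hub=p(351,211.4,72);print('hub',hub,q(346.9,248.4,72),tri(ray(t,351,211.4),ray(s,346.9,248.4)))
print('handle',p(339,266.1,135),q(285,236.4,135),tri(ray(t,339,266.1),ray(s,285,236.4)))
pt=p(372.1,134.8,55)
g=(p(318.6,177.5,72)+q(360.8,208.8,70))/2
print('ptr',pt,'green',p(318.6,177.5,72),q(360.8,208.8,70))
for n,x in(('ptr',pt),('green',g),('handle',tri(ray(t,339,266.1),ray(s,285,236.4))[0])):
    d=x-hub;print(n,np.hypot(d[0],d[1]),np.degrees(np.arctan2(d[1],d[0])))
st=env.state();print(st['time_s'],st['ee_pos'],st['ee_rot'],R.from_euler('xyz',st['ee_rot'],degrees=True).as_matrix().round(3))
E
```

```text
hub [549.01050109 -20.59481689  72.        ] [546.54228745 -23.77125004  72.        ] (array([548.89034549, -20.98194813,  66.27104866]), np.float64(0.5625270744740709))
handle [458.5159762    7.14200082 135.        ] [457.97784861   4.00625514 135.        ] (array([458.49741312,   6.72439458, 131.04487174]), np.float64(0.8253662273540205))
ptr [689.81957466 -64.68284357  55.        ] green [611.06698247  36.07408283  72.        ] [609.07147924  32.72242167  70.        ]
ptr 147.54981971227815 -17.3855997913191
green 82.17302558652679 42.00805325391612
handle 94.54606500614216 163.20481575271864
0.3 [ 168.12266544 -549.73522145  213.67176704] [-1.79970821e+02  2.52924933e-04  1.70042036e+01] [[ 0.956  0.292 -0.   ]
 [ 0.292 -0.956  0.   ]
 [-0.    -0.001 -1.   ]]
```

The fit agrees with the given sizes:
- Axis at about (548,−22), with base +x at −17.2°.
- Handle at (458,6), 95 mm from the axis at 163°.
- Green at +59° from the pointer.

I'll travel above the handle with yaw 163, so the fingers close tangentially.

Request:
send_rows(
  targets="0.055 -0.056 0 0 0 -18 70;0.11 -0.112 0 0 0 -37 70;0.165 -0.168 0 0 0 -55 70;0.22 -0.2235 0 0 0 -73 70;0.22 -0.2235 0 0 0 -73 70;0.22 -0.2235 0 0 0 -73 70;0.22 -0.2235 0 0 0 -73 70;0.22 -0.2235 0 0 0 -73 70;0.22 -0.2235 0 0 0 -73 70;0.22 -0.2235 0 0 0 -73 70;0.22 -0.2235 0 0 0 -73 70;0.22 -0.2235 0 0 0 -73 70",
  grip_force=15,
)

```text
time_s: 1.3
ee_pos: [313.2, -271.7, 214.0]
ee_rot: [180.0, 0.0, 89.9]
force: [-0.3, 0.6, 0.2]
gripper_width: 63.9
gripper_force: 0.0
```

Request:
send_rows(
  targets="0.277 0.145 0 0 0 -73 70;0.277 0.145 0 0 0 -73 70;0.277 0.145 0 0 0 -73 70;0.277 0.145 0 0 0 -73 70;0.277 0.145 0 0 0 -73 70;0.277 0.145 0 0 0 -73 70;0.277 0.145 0 0 0 -73 70;0.277 0.145 0 0 0 -73 70;0.277 0.145 0 0 0 -73 70;0.277 0.145 0 0 0 -73 70;0.277 0.145 0 0 0 -73 70;0.277 0.145 0 0 0 -73 70",
)

```text
time_s: 2.3
ee_pos: [458.2, 5.0, 213.8]
ee_rot: [-180.0, -0.0, 162.8]
force: [0.1, 0.3, 0.6]
gripper_width: 63.7
gripper_force: 0.0
```

```bash
python3 - <<'E'
from workcell import env,eyes
import cv2
f=eyes.grab_frame('wrist');cv2.imwrite('pics/w.png',f['image']);print({k:v for k,v in f.items() if k!='image'})
s=env.state();print(s['time_s'],s['ee_pos'],s['ee_rot'],s['qpos'])
E
```

```text
{'fovy': 63.607494852806774, 'cx': 319.5474060642837, 'cy': 200.40842156756793, 'eye': array([394.83299699,  24.17438477, 384.79419942]), 'attitude': array([-1.36931710e+01, -5.33995454e-03,  7.27553410e+01])}
2.35 [458.1382983    4.82621861 213.8572469 ] [-1.79996308e+02 -7.52281305e-03  1.62729779e+02] [-8.33696235e-01  7.74393551e+00  1.03893213e+02 -1.51935915e-03
  6.83711111e+01 -7.35629155e+01]
```

View pics/w.png

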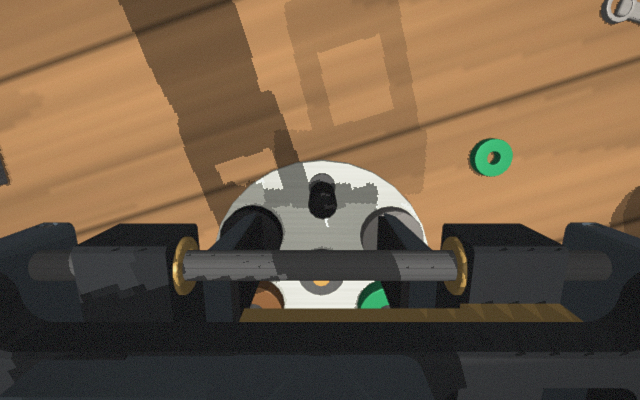

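The wrist view shows the handle at about (322,203), centred between the fingers at (225..400). I'll check its position, then descend.

```bash
python3 - <<'E'
from workcell import env,eyes
from h import *
f=eyes.grab_frame('wrist')
m=f['image'].max(2)<50;k=np.zeros_like(m);k[170:222,300:345]=1
print(blobs(m&k)); 
for v in (203,208,212):print(v,plane(f,322,v,135))
E
```

```text
[(array([322.1, 199.7]), [309, 181, 28, 38, 811])]
203 [455.55646125   7.26275777 135.        ]
208 [459.50737505   6.04115247 135.        ]
212 [462.68979844   5.05716105 135.        ]
```

Request:
send_rows(
  targets="0.001 0.001 0.03 0 0 0 70;0.001 0.001 0.06 0 0 0 70;0.001 0.001 0.08 0 0 0 70;0.001 0.001 0.1 0 0 0 70;0.001 0.001 0.115 0 0 0 70;0.001 0.001 0.123 0 0 0 70;0.001 0.001 0.123 0 0 0 70;0.001 0.001 0.123 0 0 0 0;0.001 0.001 0.123 0 0 0 0;0.001 0.001 0.123 0 0 0 0;0.001 0.001 0.123 0 0 0 0;0.001 0.001 0.123 0 0 0 0",
  grip_force=15,
)

```text
time_s: 3.4
ee_pos: [457.9, 6.5, 91.6]
ee_rot: [180.0, 0.1, 163.0]
force: [-0.7, -0.1, -0.6]
gripper_width: 33.6
gripper_force: 0.0
```

Request:
send_rows(
  targets="0 0 0 0 0 0 0;0 0 0 0 0 0 0;0 0 0 0 0 0 0;0 0 0 0 0 0 0",
)

```text
time_s: 3.73
ee_pos: [457.7, 6.5, 91.3]
ee_rot: [180.0, 0.0, 163.0]
force: [-0.4, 0.3, 3.0]
gripper_width: 23.9
gripper_force: 15.0
```

Request:
send_rows(
  targets="0 0.0017 0 0 0 1 0;-0.0001 0.005 0 0 0 3 0;-0.0004 0.0083 0 0 0 5 0;-0.0009 0.0132 0 0 0 8 0;-0.0017 0.0181 0 0 0 11 0;-0.0028 0.023 0 0 0 14 0;-0.0042 0.0278 0 0 0 17 0;-0.0057 0.0325 0 0 0 20 0;-0.0076 0.0371 0 0 0 23 0;-0.0096 0.0416 0 0 0 26 0;-0.0111 0.0446 0 0 0 28 0;-0.0127 0.0475 0 0 0 30 0",
)

```text
time_s: 4.73
ee_pos: [484.1, 48.3, 91.3]
ee_rot: [180.0, 0.1, 132.9]
force: [-0.1, -0.9, 4.2]
gripper_width: 24.1
gripper_force: 15.0
```

Request:
send_rows(
  targets="0 0.0017 0 0 0 1 0;-0.0001 0.005 0 0 0 3 0;-0.0004 0.0083 0 0 0 5 0;-0.0009 0.0132 0 0 0 8 0;-0.0017 0.0181 0 0 0 11 0;-0.0028 0.023 0 0 0 14 0;-0.0042 0.0278 0 0 0 17 0;-0.0057 0.0325 0 0 0 20 0;-0.0076 0.0371 0 0 0 23 0;-0.0096 0.0416 0 0 0 26 0;-0.0111 0.0446 0 0 0 28 0;-0.0127 0.0475 0 0 0 30 0",
)

```text
time_s: 5.73
ee_pos: [527.7, 71.2, 91.3]
ee_rot: [179.9, 0.0, 102.9]
force: [0.7, -1.0, 4.0]
gripper_width: 23.5
gripper_force: 15.0
```

Request:
send_rows(
  targets="0 0 0 0 0 0 0;0 0 0 0 0 0 0;0 0 0 0 0 0 0;0 0 0 0 0 0 5;0 0 0 0 0 0 30;0 0 0 0 0 0 45;0 0 0 0 0 0 60;0 0 0 0 0 0 60;0 0 0 0 0 0 60;0 0 0 0 0 0 60;0 0 0 0 0 0 60;0 0 0 0 0 0 60",
)

```text
time_s: 6.73
ee_pos: [526.9, 71.3, 90.9]
ee_rot: [-180.0, 0.0, 103.0]
force: [0.1, -0.7, 0.1]
gripper_width: 54.7
gripper_force: 0.0
```

Request:
send_rows(
  targets="0 0 -0.02 0 0 0 60;0 0 -0.05 0 0 0 60;0 0 -0.085 0 0 0 60;0 0 -0.12 0 0 0 60;0 0 -0.15 0 0 0 60;0 -0.03 -0.15 0 0 0 60;0 -0.06 -0.15 0 0 0 60;0 -0.09 -0.15 0 0 0 60;0 -0.12 -0.15 0 0 0 60;0 -0.15 -0.15 0 0 0 60;0 -0.17 -0.15 0 0 0 60;0 -0.17 -0.15 0 0 0 60",
)

```text
time_s: 7.73
ee_pos: [357.4, 32.4, 241.0]
ee_rot: [-179.9, 0.0, 103.0]
force: [0.4, -1.1, -0.2]
gripper_width: 54.9
gripper_force: 0.0
```

```bash
python3 - <<'E'
from workcell import env,eyes
from h import *
t=eyes.grab_frame('top');s=eyes.grab_frame('side')
ax=np.array([548.3,-22]);a=np.radians(-17.2);B=np.array([[np.cos(a),np.sin(a)],[-np.sin(a),np.cos(a)]])
for f,z in((t,72),(s,70)):
    for c,st in blobs(green(f['image']),200):print(c,st,(B@(plane(f,*c,z)[:2]-ax)).round(1))
cv2.imwrite('pics/e.png',np.vstack([t['image'][90:320,200:520],s['image'][150:380,180:500]]))
E
```

```text
[230.2 156.9] [220, 147, 22, 21, 307] [ 34.6 236.9]
[363.4 166.5] [347, 150, 34, 34, 771] [84.2  2. ]
[232.3 244.5] [222, 234, 22, 22, 319] [-114.6  188.7]
[260.6 191.1] [251, 184, 20, 15, 205] [-119.7  145.7]
[398.4 239.7] [380, 224, 37, 31, 746] [83.9 -2.9]
```

View pics/e.png

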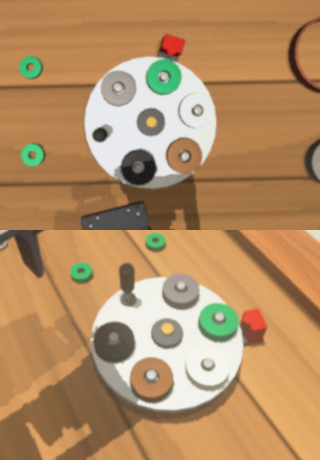

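The green wheel sits at the red pointer, at crop (163,77) in the top view and (219,322) in the side view. It lies flat at (84, 0) in the base frame, the handle is one station on and the arm is clear.

```bash
python3 -c "
from workcell import env
print(env.job_done())"
```

```text
the job is handed in; nothing more can be done
None
```

I turned the carousel one station clockwise (joint about −60°). In the last pictures the green wheel was flat on its post at the red pointer, the disc looked clicked in and the arm was clear, and I handed the job in at about 8 s; no verdict came back.

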